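# Dispense the knob balls into the tray

## Robot

A 6-joint arm with a two-finger parallel gripper is mounted at the origin on a cart in front of the work surface, level with it; the furniture and walls round the work are solid. World frame = base frame: x ahead of the robot, y to its left, z up, the work surface at z = 0. Lengths are in m, angles in rad, forces in N, time in s.
With the tool pointing down it reaches from about 0.275 to 1 m from the base axis. Payload 8.4 kg.
Tool frame: the origin (TCP) lies at the very end of the fingers, on their centre line; the grasp point (between the pads) lies 19 mm behind it (robot.grip_point_offset is the distance from the TCP to the grasp point, in m); z points along the fingers, y is the line along which they close (so a half turn about z gives the same grasp; the last joint's range is limited). The gripper opens to 85 mm and grips with 20 to 120 N. Pads are 22 mm wide; open, the fingers measure 114 mm over their backs; the gripper's body (76 mm by 85 mm) begins 54 mm behind the grasp point. The pads swing forward as they close: fully open they stand 13 mm farther back than shut.
Start: joints at [1.185, 0.353, 1.633, -0, 1.155, -0.002], TCP at [0.234, 0.58, 0.231] pointing down, gripper open.
Joint ranges: [-2.63, 2.63], [-0.92, 2.1], [0.06, 2.66], [-1.3, 4.44], [0, 2.69], [-3.02, 3.02]. Speed limits (rad/s): [2.22, 2.22, 2.79, 3.14, 3.14, 3.14].

## Interface

Orientations are given as a unit quaternion [w, x, y, z].
In Python, from cell import robot, camera gives the robot as it stands.
- The arm moves only by the tool arm_command, never from a script. Its arguments are lists of equal length, an entry for each row: "linear": the shift along the tool's x, y, z in mm, a list of three; "spin": the turn about the tool's z in degrees; "fingers": the opening, from 0 (shut) to 1 (fully open). A call has 1 to 10 rows; each row shifts and turns the commanded pose from where the row before left it, along the tool's axes as they then stand; what a row does not reach is not made up. A row lasts 1/12 s, in which the tool goes at most 41.7 mm and 7.16 degrees, less where a joint would pass 70% of its speed; a pose out of reach is approached as far as the arm can. A call with a gripper value outside its range is refused whole. The fingers move at their own pace and stop on an object; "force" is the grip in N (left out, the last holds). Time passes only in rows, so rows that do not move let the fingers close. It gives the time, the measured TCP pose, the force, the opening and the grip force at its end, in the units of the state.
- robot.get_state(): the state, without advancing time (a new reading comes with each control period).
- camera(name): name is "side" or "top" or "wrist"; returns a dict with "img" (384x512x3 uint8, blue, green, red), "vertical_fov" (degrees; the focal length in pixels is half the picture's height over the tangent of half this angle, whatever the lens; pixels are square), "cx", "cy" (the principal point, pixels), "dist" ([k1, k2, p1, p2, k3] as OpenCV has them; the pictures are not rectified), "position" and "rotation" of the camera in the world. Camera axes: x right, y up, looking along -z (the intrinsics and any distortion apply to the point x, -y, -z); pixel columns grow to the right and rows downward; lengths in m; the calibration is good to about 2 mm. A picture is of the moment at which its call begins. There is no depth.
- robot.hand_in(): hands the job in; it is judged then, once.
The state is a dict: "time": time; "joint_pos": joint angles; "joint_vel": joint speeds; "tau": joint torques, N m; "ee_pos": TCP position; "orientation": TCP orientation; "wrist_force": force on the tool from outside, world axes, zero at the start; "moment": the same for the moment, N m; "width": finger opening in m; "grasp_force": force on a finger pad.
Only numpy, scipy, OpenCV 4.12 (cv2) and the standard library are available. Lean on these libraries where they do the work, as an engineer would, in place of code of your own. Each camera call takes 0.05 s, during which the arm holds its last target. There are 200 camera calls.

## Task

Get the six wooden knob balls out of the plywood dispenser: push the grey parts tray straight under the spout until it stops against the dispenser's stand, then press the lever pad at the right of the dispenser all the way down so that the gate lifts fully, and keep it down until all six balls have rolled into the tray. Then let the lever come up slowly, so that the gate eases shut and does not slam. Only push and press with the fingertips: the tray must slide along the bench without being lifted or tipped, the gate and the balls are not to be touched, and the other things stay where they are.

Things in the scene. Friction and masses are not known exactly. Their poses are not given: they have to be found in the camera images.
- dispenser: Shop-made plywood dispenser fixed to the bench, with a stand 88 mm wide and 145 mm high (foot board 136 mm wide). Origin on the bench below the middle of the stand's front face; x points into the stand (ahead, at yaw 0), y left, z up. Its spout overhangs the front face by 27 mm, underside 63 mm above the bench. Stands anywhere along 180 mm of bench, turned up to 0.2 rad.
- gate_edge (a point): Middle of the lower edge of the steel gate over the spout, a plate 86 mm wide, 52 mm high, hung from a shaft along its top (137 mm above the bench, 21 mm in front of the stand's front face). It swings out and up over the tray; open, its lower edge is 74 mm in front of the front face, 113 mm above the bench. Not to be touched.
- gate (a joint): Opening angle of the gate, rad: 0 shut, 0.98 fully open (stop). A rod links it to the lever; a spring shuts it, and it slams if the lever is let go. It turns about 17 rad per metre of pad travel; closing at under 1.5 rad/s is gentle.
- pad (a point): Middle of the top of the lever's black ribbed pad, 40 mm along the dispenser's x by 50 mm along y. Gate shut: 74 mm in front of the stand's front face, 137 mm right of its middle, 129 mm above the bench; it swings about a pivot 34 mm behind that face, 79 mm up. Pressed down 58 mm (and 11 mm away from the stand) it opens the gate fully, with 3 to 6 N, and it follows the finger up again.
- tray: Light open grey plastic parts tray on the bench in front of the spout: 105 mm along x, 145 mm along y, 50 mm high, walls upright, 4 mm thick. Origin: middle of its underside. Starts 45 to 80 mm short of home, up to 20 mm to a side, turned up to 0.2 rad. Home: far long wall against the stand (origin then 53 mm in front of its face), middle in line with the spout.
- ball0_center (a point): Centre of one of six turned wooden balls, 30 mm across, that start in the dispenser's trough
- ball1_center (a point): Centre of one of six turned wooden balls, 30 mm across, that start in the dispenser's trough
- ball2_center (a point): Centre of one of six turned wooden balls, 30 mm across, that start in the dispenser's trough
- ball3_center (a point): Centre of one of six turned wooden balls, 30 mm across, that start in the dispenser's trough
- ball4_center (a point): Centre of one of six turned wooden balls, 30 mm across, that start in the dispenser's trough
- ball5_center (a point): Centre of one of six turned wooden balls, 30 mm across, that start in the dispenser's trough
- batten: Flat pale timber offcut, 45 x 120 x 19 mm, lying left of the tray: stays
- glue: Blue bottle with a black cap, 196 mm high, standing left of the dispenser: stays
- yellow_driver: Short yellow screwdriver, 135 mm, lying right of the dispenser: stays
- block: Short reddish timber offcut, 50 x 75 x 36 mm, on the bench: stays

How it is judged:
On the way, in this order (a step that is already met when the one before it is completed fails the run):
1. the tray is pushed home under the spout while the gate is still shut (x of tray in the frame of dispenser between -0.068 and -0.04 m and y of tray in the frame of dispenser between -0.025 and 0.025 m and value of joint gate below 0.1 rad), for 0.2 s.
2. the lever is pressed until the gate is fully open, over the tray (x of tray in the frame of dispenser between -0.068 and -0.04 m and y of tray in the frame of dispenser between -0.025 and 0.025 m and value of joint gate above 0.85 rad), for 0.2 s.
3. all balls are in the tray and the gate is shut again (x of ball0_center in the frame of tray between -0.05 and 0.05 m and y of ball0_center in the frame of tray between -0.07 and 0.07 m and z of each of ball0_center, ball1_center, ball2_center, ball3_center, ball4_center, ball5_center in the frame of tray below 0.06 m and x of ball1_center in the frame of tray between -0.05 and 0.05 m and y of ball1_center in the frame of tray between -0.07 and 0.07 m and x of ball2_center in the frame of tray between -0.05 and 0.05 m and y of ball2_center in the frame of tray between -0.07 and 0.07 m and x of ball3_center in the frame of tray between -0.05 and 0.05 m and y of ball3_center in the frame of tray between -0.07 and 0.07 m and x of ball4_center in the frame of tray between -0.05 and 0.05 m and y of ball4_center in the frame of tray between -0.07 and 0.07 m and x of ball5_center in the frame of tray between -0.05 and 0.05 m and y of ball5_center in the frame of tray between -0.07 and 0.07 m and value of joint gate below 0.06 rad), for 0.2 s.
At the end, for the whole second after the job is handed in: The tray stands upright and still under the spout (its far wall within about 15 mm of the stand, its middle within 25 mm of the spout's line), all six balls lie in it, and the gate is shut (under 0.06 rad) (all of step 3 and x of tray in the frame of dispenser between -0.068 and -0.04 m and y of tray in the frame of dispenser between -0.025 and 0.025 m and linear speed of tray below 0.02 m/s and angle between tray's own z axis and vertical below 0.1 rad); the robot touches nothing.
It fails at once if the gate slams: it closes faster than 2.5 rad/s (pad rising faster than about 150 mm/s) in the last 0.25 rad before it is shut (value of joint gate below 0.25 rad and velocity of joint gate below -2.5 rad/s).
It fails at once if the tray is lifted off the bench or tipped (height (world z) of tray above 0.012 m or angle between tray's own z axis and vertical above 0.2 rad).
It fails at once if the robot touches the gate plate (contact force between any of the fingers, the arm and gate_c0 above 1 N).
It fails at once if the robot touches a ball (contact force between the fingers and ball0_c0 above 0.3 N or contact force between the fingers and ball1_c0 above 0.3 N or contact force between the fingers and ball2_c0 above 0.3 N or contact force between the fingers and ball3_c0 above 0.3 N or contact force between the fingers and ball4_c0 above 0.3 N or contact force between the fingers and ball5_c0 above 0.3 N).
It fails at once if one of the other loose things is moved by more than 30 mm (distance of any of batten, glue, yellow_driver, block from where it was at the start of the episode above 0.03 m).
It also fails if it takes over 51 s, if anything falls off the work surface, if the arm or the gripper's body presses on something with over 40 N, if the wrist force passes 120 N, or if a joint passes its speed limit or range.

## Working session

There is one attempt and no reset: what is moved stays moved. The work goes in short steps, Python scripts to look and compute and a tool call to move; the robot and the scene stay as the last step left them, time stands still between calls to the robot, and variables do not carry over. Pictures are saved under pics/ and viewed, at most 10 in all, crops included, and the job is handed in when it is done.

Besides the shell and the picture viewer there is one more tool, called after "Request:" as a command line: name --pt "numbers of a row" for each row, then --argument value for the rest. arm_command: Moves the arm, as the interface text tells. Its arguments: {"type":"object","properties":{"linear":{"type":"array"},"spin":{"type":"array"},"fingers":{"type":"array"},"force":{"type":"number"}},"required":["linear","spin","fingers"]}

```bash
ls; mkdir -p pics
python3 - <<'E'
from cell import robot, camera
import cv2,numpy as np
for n in("top","side"):
    c=camera(n); cv2.imwrite(f"pics/{n}0.png",c["img"]); print(n,{k:np.round(v,4).tolist() for k,v in c.items() if k!="img"})
s=robot.get_state(); print(s)
E
```

```text
pics
top {'vertical_fov': 45.917, 'cx': 243.6158, 'cy': 191.6686, 'dist': [-0.1765, 0.0, 0.0, 0.0, 0.0], 'position': [0.5587, 0.177, 1.1085], 'rotation': [0.7114, 0.0335, -0.0266, -0.7014]}
side {'vertical_fov': 43.5049, 'cx': 244.3311, 'cy': 192.7859, 'dist': [-0.1215, 0.0, 0.0, 0.0, 0.0], 'position': [0.3375, 1.1747, 0.5699], 'rotation': [-0.1161, -0.086, 0.5299, 0.8357]}
{'time': 0.1, 'joint_pos': array([ 1.18456926e+00,  3.53620759e-01,  1.63407209e+00, -3.13730176e-06,
        1.15518154e+00, -2.38645144e-03]), 'joint_vel': array([ 0.00069681, -0.00119396, -0.00151736,  0.00064497,  0.00033074,
       -0.00036222]), 'tau': array([ 4.75658708e-04, -6.06360483e+01, -3.42820036e+01,  1.42693980e-05,
        3.85600200e-03,  1.70671711e-05]), 'ee_pos': array([0.23388339, 0.5791242 , 0.23060532]), 'orientation': array([-1.22335328e-04,  1.90743634e-01,  9.81639677e-01, -6.29085753e-04]), 'wrist_force': array([ 0.07530623, -0.02273947, -0.16159713]), 'moment': array([0.02734768, 0.04709856, 0.04315731]), 'grasp_force': 0.0, 'width': 0.08495437798593422}
```

View pics/top0.png

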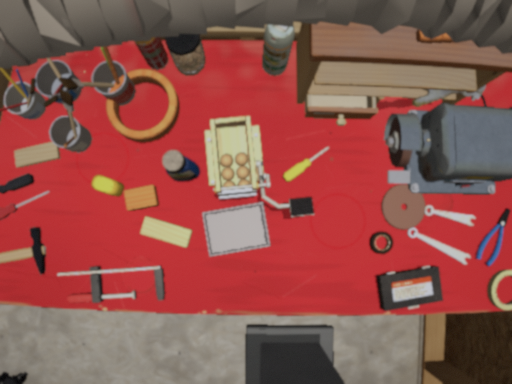

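View pics/side0.png

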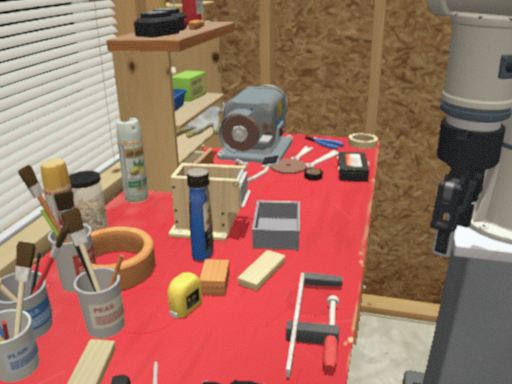

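The top view shows the dispenser at about (235,155), tray corners near (204,211), (266,203), (270,246) and (210,255), and the pad at (301,207). The glue is at (180,165) and the batten at (165,232). Next I'll measure from an enlarged crop.

```bash
cat > h.py <<'E'
import cv2,numpy as np
from scipy.spatial.transform import Rotation as R
def K(c):
    f=c["img"].shape[0]/2/np.tan(np.radians(c["vertical_fov"])/2)
    return np.array([[f,0,c["cx"]],[0,f,c["cy"]],[0,0,1.]])
def Rm(c):
    q=np.array(c["rotation"]).ravel()
    return q.reshape(3,3) if q.size==9 else R.from_quat(q,scalar_first=True).as_matrix()
def plane(c,px,z):
    p=cv2.undistortPoints(np.array(px,float).reshape(-1,1,2),K(c),np.array(c["dist"]))[:,0]
    d=np.c_[p[:,0],-p[:,1],-np.ones(len(p))]@Rm(c).T
    o=np.array(c["position"]); t=(z-o[2])/d[:,2]
    return o+d*t[:,None]
def proj(c,P):
    q=(np.atleast_2d(P)-c["position"])@Rm(c)*[1,-1,-1]
    return cv2.projectPoints(q,np.zeros(3),np.zeros(3),K(c),np.array(c["dist"]))[0][:,0]
E
python3 - <<'E'
from cell import robot,camera
from h import *
c=camera("top");im=c["img"]
cv2.imwrite("pics/crop1.png",cv2.resize(im[105:270,160:330],None,fx=3.5,fy=3.5,interpolation=cv2.INTER_CUBIC))
hsv=cv2.cvtColor(im,cv2.COLOR_BGR2HSV)
notred=((hsv[...,1]<90)&(hsv[...,2]>70)).astype(np.uint8)
m=np.zeros_like(notred);m[200:262,195:280]=notred[200:262,195:280]
ct=max(cv2.findContours(m,0,1)[0],key=cv2.contourArea)
r=cv2.minAreaRect(ct);b=cv2.boxPoints(r);print("tray",r,b.tolist(),cv2.approxPolyDP(ct,5,True)[:,0].tolist());print(plane(c,b,.05).round(4))
dk=(hsv[...,2]<60).astype(np.uint8);m[:]=0;m[190:222,284:320]=dk[190:222,284:320]
ct=max(cv2.findContours(m,0,1)[0],key=cv2.contourArea);r=cv2.minAreaRect(ct);b=cv2.boxPoints(r)
print("pad",r,plane(c,[r[0]],.129),plane(c,b,.129).round(4))
E
```

```text
tray ((235.80824279785156, 228.7724609375), (45.14840316772461, 62.41102981567383), 80.13418579101562) [[201.19631958007812, 211.87887573242188], [262.68438720703125, 201.185302734375], [270.420166015625, 245.66604614257812], [208.93209838867188, 256.359619140625]] [[263, 203], [203, 212], [209, 255], [268, 246]]
[[0.6001 0.2866 0.05  ]
 [0.6272 0.143  0.05  ]
 [0.5237 0.1238 0.05  ]
 [0.4967 0.2665 0.05  ]]
pad ((301.0284118652344, 205.962890625), (14.604090690612793, 19.758474349975586), 82.40535736083984) [[0.61280644 0.06227171 0.129     ]] [[0.6254 0.0857 0.129 ]
 [0.6316 0.0431 0.129 ]
 [0.6002 0.0388 0.129 ]
 [0.5941 0.0813 0.129 ]]
```

View pics/crop1.png

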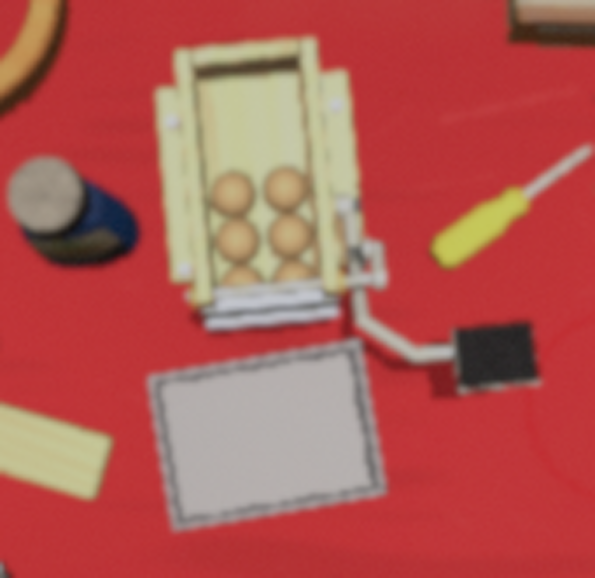

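The crop shows tray corners at crop pixels (149,377), (360,341), (385,493) and (174,529). The stand's wall tops run (175,52)→(197,303) and (316,38)→(340,290), the pad is at (497,356), and there are six balls behind the gate.

Run:
```python
from cell import robot,camera
from h import *
c=camera("top")
P=lambda l,z:plane(c,np.array(l)/3.5+[160,105],z)
def show(n,p):print(n,p[:,:2].round(4).tolist())
t=P([(149,377),(360,341),(385,493),(174,529)],.05);show("tray",t);print(t.mean(0),np.arctan2(*(t[0]-t[1])[[0,1]]),np.linalg.norm(t[0]-t[1]),np.linalg.norm(t[1]-t[2]))
a=P([(175,52),(197,303),(316,38),(340,290)],.145);show("walls",a)
for i in(0,2):d=a[i]-a[i+1];print(np.arctan2(d[1],d[0]),np.linalg.norm(d))
f=P([(155,90),(180,283),(347,70),(362,260)],.01);show("foot",f)
for i in(0,2):d=f[i]-f[i+1];print(np.arctan2(d[1],d[0]),np.linalg.norm(d))
p=P([(454,328),(530,322),(538,381),(458,388)],.129);show("pad",p);print(p.mean(0))
```

```text
tray [[0.5982, 0.2833], [0.6243, 0.1426], [0.5233, 0.1248], [0.4972, 0.2647]]
[0.56071992 0.20384682 0.05      ] -0.18350757716996335 0.14314601288557224 0.10258720440158543
walls [[0.7967, 0.2624], [0.6402, 0.2454], [0.8065, 0.1749], [0.6494, 0.1582]]
0.10858385038959271 0.1573662845067707
0.1055946929834961 0.15802037641965241
foot [[0.8023, 0.2879], [0.6655, 0.2671], [0.8183, 0.1524], [0.6833, 0.1405]]
0.15078524544414082 0.13844099289874534
0.08775164846606519 0.13553495844904523
pad [[0.6282, 0.087], [0.6326, 0.0397], [0.596, 0.0345], [0.5911, 0.0842]]
[0.61198307 0.06135126 0.129     ]
```

Request:
arm_command --pt "-33 -24 0" --pt "-33 -24 0" --pt "-33 -24 0" --pt "-33 -24 0" --pt "-33 -24 0" --pt "-33 -24 0" --pt "-33 -24 0" --pt "-33 -24 0" --pt "-33 -24 0" --pt "-33 -24 0" --spin '[0, 0, 0, 0, 0, 0, 0, 0, 0, 0]' --fingers '[1, 1, 1, 1, 1, 1, 1, 1, 1, 1]'

```text
time: 1.03
ee_pos: [0.4508, 0.2316, 0.2314]
orientation: [0.0, 0.191, 0.982, 0.0]
wrist_force: [0.5, 0.8, 0.5]
width: 0.085
grasp_force: 0.0
```

Request:
arm_command --pt "-17 -14 0" --pt "-17 -14 0" --pt "0 0 20" --pt "0 0 20" --pt "0 0 20" --pt "0 0 20" --pt "0 0 0" --spin '[0, 0, -7, -7, -7, -7, 0]' --fingers '[1, 1, 1, 1, 1, 1, 1]'

```text
time: 1.62
ee_pos: [0.469, 0.1937, 0.148]
orientation: [-0.003, -0.055, 0.998, -0.001]
wrist_force: [-1.1, -0.4, -0.5]
width: 0.0853
grasp_force: 0.0
```

```bash
cat >> h.py <<'E'
O=np.array([.671,.205]);YAW=.107
def disp(p):
    c,s=np.cos(YAW),np.sin(YAW); return np.array([[c,s],[-s,c]])@(np.array(p)[:2]-O)
def where(s):
    m=R.from_quat(s["orientation"],scalar_first=True).as_matrix()
    print("t",round(s["time"],2),"disp mm",(disp(s["ee_pos"])*1000).round(1),"z",round(s["ee_pos"][2]*1000,1),"ytool vs disp deg",np.degrees(np.arctan2(m[1,1],m[0,1])-np.pi/2-YAW).round(2),"F",np.round(s["wrist_force"],1),"tilt",m[2,2].round(4))
E
python3 -c "
from cell import robot
from h import *
where(robot.get_state())"
```

```text
t 1.62 disp mm [-202.1   10.3] z 148.0 ytool vs disp deg 0.19 F [-1.1 -0.4 -0.5] tilt -1.0
```

Request:
arm_command --pt "0 0 30" --pt "0 0 30" --pt "0 0 30" --pt "0 0 20" --pt "0 0 14" --pt "0 0 10" --pt "0 0 0" --pt "0 0 0" --spin '[0, 0, 0, 0, 0, 0, 0, 0]' --fingers '[1, 1, 1, 1, 1, 1, 1, 1]'

```text
time: 2.28
ee_pos: [0.4715, 0.1949, 0.0178]
orientation: [0.0, -0.052, 0.999, -0.0]
wrist_force: [-0.3, 1.3, -0.8]
width: 0.0855
grasp_force: 0.0
```

Request:
arm_command --pt "-5 0 0" --pt "-5 0 0" --pt "-5 0 0" --pt "-5 0 0" --pt "-5 0 0" --pt "-5 0 0" --pt "-5 0 0" --pt "0 0 0" --pt "0 0 0" --spin '[0, 0, 0, 0, 0, 0, 0, 0, 0]' --fingers '[1, 1, 1, 1, 1, 1, 1, 1, 1]'

```text
time: 3.03
ee_pos: [0.5063, 0.1984, 0.0172]
orientation: [0.0, -0.052, 0.999, -0.0]
wrist_force: [0.3, 0.4, -1.0]
width: 0.0855
grasp_force: 0.0
```

```bash
python3 -c "
from cell import robot,camera
from h import *
where(robot.get_state())
a=camera('top')['img'][105:280,160:330];b=camera('side')['img'][140:290,150:340]
a=cv2.resize(a,(420,432));b=cv2.resize(b,(380,300))
o=np.zeros((432,800,3),np.uint8);o[:,:420]=a;o[:300,420:]=b
cv2.imwrite('pics/p2.png',o)"
```

```text
t 3.03 disp mm [-164.5   11. ] z 17.2 ytool vs disp deg -0.13 F [ 0.3  0.4 -1. ] tilt -1.0
```

View pics/p2.png

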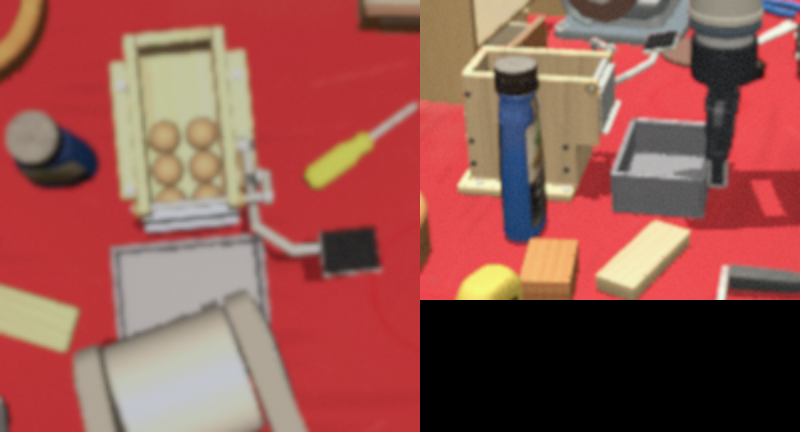

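The fingers are on the tray's near wall. The tray is nearly square to the stand and flat on the bench, with its far edge at about y=240 px and the spout at about 220 px. I'll keep pushing with a slight drift to the right.

Request:
arm_command --pt "-4 -1 0" --pt "-4 -1 0" --pt "-4 -1 0" --pt "-4 -1 0" --pt "-4 -1 0" --pt "-4 -1 0" --pt "-4 -1 0" --pt "-4 -1 0" --pt "-4 -1 0" --pt "0 0 0" --spin '[0, 0, 0, 0, 0, 0, 0, 0, 0, 0]' --fingers '[1, 1, 1, 1, 1, 1, 1, 1, 1, 1]'

```text
time: 3.97
ee_pos: [0.5439, 0.1932, 0.0174]
orientation: [0.001, -0.052, 0.999, 0.0]
wrist_force: [0.1, 0.1, 0.8]
width: 0.0853
grasp_force: 0.0
```

```bash
python3 -c "
from cell import robot,camera
from h import *
where(robot.get_state())
a=camera('top')['img'][105:280,160:330];b=camera('side')['img'][140:290,150:340]
a=cv2.resize(a,(420,432));b=cv2.resize(b,(380,300))
o=np.zeros((432,800,3),np.uint8);o[:,:420]=a;o[:300,420:]=b
cv2.imwrite('pics/p3.png',o)"
```

```text
t 3.97 disp mm [-127.7    1.9] z 17.4 ytool vs disp deg -0.13 F [0.1 0.1 0.8] tilt -1.0
```

View pics/p3.png

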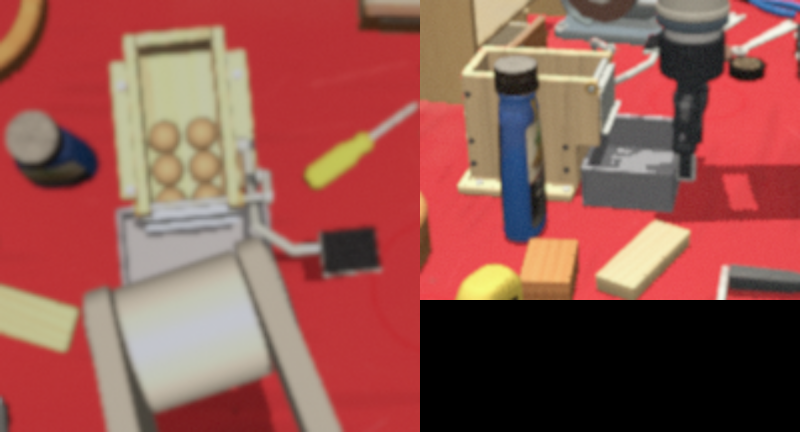

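The tray is sliding in flat, and its far part is now under the spout. I'll finish slowly and watch the force.

Request:
arm_command --pt "-2 0 0" --pt "-2 0 0" --pt "-2 0 0" --pt "-2 0 0" --pt "-2 0 0" --pt "0 0 0" --spin '[0, 0, 0, 0, 0, 0]' --fingers '[1, 1, 1, 1, 1, 1]'

```text
time: 4.57
ee_pos: [0.5532, 0.1944, 0.0173]
orientation: [0.0, -0.052, 0.999, 0.0]
wrist_force: [0.5, 1.1, 0.8]
width: 0.0859
grasp_force: 0.0
```

Request:
arm_command --pt "-2 0 0" --pt "-1 0 0" --pt "0 0 0" --spin '[0, 0, 0]' --fingers '[1, 1, 1]'

```text
time: 4.82
ee_pos: [0.5549, 0.1944, 0.0171]
orientation: [-0.001, -0.053, 0.999, -0.0]
wrist_force: [-3.8, -0.5, 2.4]
width: 0.0854
grasp_force: 2.0
```

Request:
arm_command --pt "-1 0 0" --pt "-1 0 0" --pt "0 0 0" --pt "0 0 0" --spin '[0, 0, 0, 0]' --fingers '[1, 1, 1, 1]'

```text
time: 5.15
ee_pos: [0.5549, 0.1943, 0.0169]
orientation: [-0.003, -0.053, 0.999, -0.001]
wrist_force: [-10.8, 0.3, 7.1]
width: 0.0852
grasp_force: 5.3
```

```bash
python3 -c "
from cell import robot
from h import *
where(robot.get_state())"
```

```text
t 5.15 disp mm [-116.6    1.8] z 16.9 ytool vs disp deg -0.1 F [-10.8   0.3   7.1] tilt -1.0
```

Request:
arm_command --pt "5 0 0" --pt "15 0 0" --pt "20 0 0" --pt "0 0 -35" --pt "0 0 -40" --pt "0 0 -40" --pt "0 0 -40" --pt "0 0 -35" --pt "0 0 0" --pt "0 0 0" --spin '[0, 0, 0, 0, 0, 0, 0, 0, 0, 0]' --fingers '[1, 1, 1, 1, 0, 0, 0, 0, 0, 0]'

```text
time: 5.98
ee_pos: [0.5197, 0.1912, 0.2098]
orientation: [0.003, -0.052, 0.999, 0.001]
wrist_force: [-0.3, -0.2, -0.1]
width: 0.0126
grasp_force: 0.0
```

Request:
arm_command --pt "0 -36 0" --pt "0 -36 0" --pt "0 -36 0" --pt "0 -36 0" --pt "-20 0 0" --pt "-20 0 0" --pt "-20 0 0" --pt "-18 0 0" --pt "0 0 0" --pt "0 0 0" --spin '[0, 0, 0, 0, 0, 0, 0, 0, 0, 0]' --fingers '[0, 0, 0, 0, 0, 0, 0, 0, 0, 0]'

```text
time: 6.82
ee_pos: [0.61, 0.0555, 0.2053]
orientation: [-0.001, -0.052, 0.999, -0.0]
wrist_force: [-0.4, -0.6, 0.3]
width: 0.0003
grasp_force: 0.0
```

```bash
python3 -c "
from cell import robot,camera
from h import *
s=robot.get_state();where(s);print(s['width'])
a=camera('top')['img'][105:280,160:330];b=camera('side')['img'][140:290,150:340]
a=cv2.resize(a,(420,432));b=cv2.resize(b,(380,300))
o=np.zeros((600,800,3),np.uint8);o[:432,:420]=a;o[:300,420:]=b
o[300:585,420:]=cv2.resize(camera('wrist')['img'],(380,285))
cv2.imwrite('pics/p4.png',o)"
```

```text
t 6.82 disp mm [ -76.6 -142.2] z 205.3 ytool vs disp deg -0.13 F [-0.4 -0.6  0.3] tilt -1.0
0.00031717642515050287
```

View pics/p4.png

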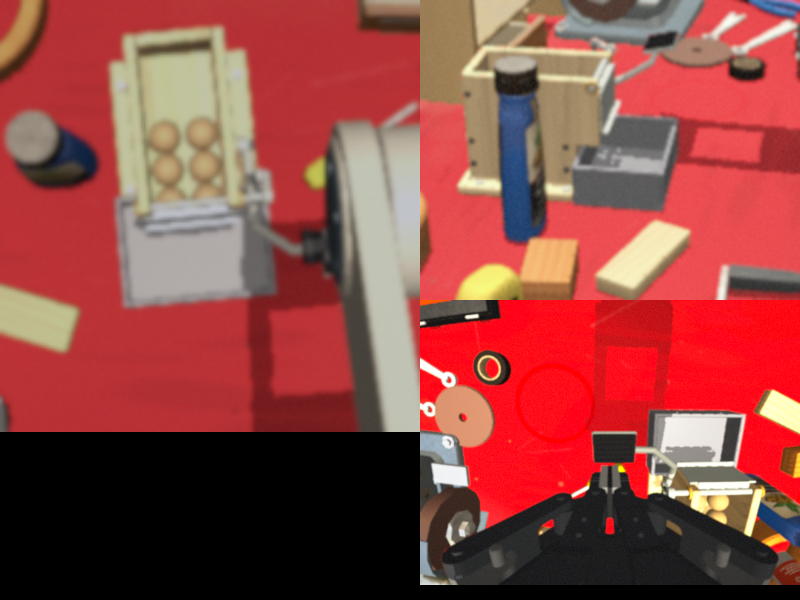

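The tray is home: its near corners sit at about (125,305) and (272,293) in the crop, square to the stand. The shut fingers are above the pad. I'll check the tray's position numerically, and the pad's with the wrist view.

```bash
python3 -c "
from cell import robot,camera
from h import *
c=camera('top');p=plane(c,np.array([(125,305),(272,293)])/[420/170,432/175]+[160,105],.05)
print([(disp(q)*1000).round(1) for q in p])
w=camera('wrist');k=np.array([512/380,384/285])
print('pad from wrist',(disp(plane(w,[((594+635)/2-420)*k[0],(447-300)*k[1]] if 0 else [[(614.5-420)*k[0],(447-300)*k[1]]],.129)[0])*1000).round(1))
"
```

```text
[array([-102.6,   70.2]), array([-104.2,  -69.1])]
pad from wrist [ -77.  -135.3]
```

Request:
arm_command --pt "0 0 20" --pt "0 0 20" --pt "0 0 18" --pt "0 0 10" --pt "0 0 4" --pt "0 0 0" --pt "0 0 0" --spin '[0, 0, 0, 0, 0, 0, 0]' --fingers '[0, 0, 0, 0, 0, 0, 0]'

```text
time: 7.65
ee_pos: [0.6109, 0.0556, 0.136]
orientation: [0.0, -0.052, 0.999, 0.0]
wrist_force: [-0.6, -0.6, 0.4]
width: 0.0001
grasp_force: 0.0
```

Request:
arm_command --pt "1 0 4" --pt "1 0 4" --pt "1 0 4" --pt "1 0 4" --pt "1 0 4" --pt "0 0 0" --spin '[0, 0, 0, 0, 0, 0]' --fingers '[0, 0, 0, 0, 0, 0]'

```text
time: 8.15
ee_pos: [0.605, 0.0549, 0.1145]
orientation: [-0.0, -0.052, 0.999, -0.0]
wrist_force: [-1.8, -0.6, 3.9]
width: -0.0001
grasp_force: 1.5
```

Request:
arm_command --pt "1 0 5" --pt "1 0 5" --pt "1 0 5" --pt "1 0 5" --pt "0 0 5" --pt "0 0 5" --pt "0 0 4" --pt "0 0 3" --pt "0 0 0" --pt "0 0 0" --spin '[0, 0, 0, 0, 0, 0, 0, 0, 0, 0]' --fingers '[0, 0, 0, 0, 0, 0, 0, 0, 0, 0]'

```text
time: 8.98
ee_pos: [0.6007, 0.0545, 0.0777]
orientation: [-0.001, -0.052, 0.999, -0.0]
wrist_force: [-3.7, -0.8, 5.5]
width: -0.0001
grasp_force: 3.1
```

Request:
arm_command --pt "0 0 2" --pt "0 0 2" --pt "0 0 0" --spin '[0, 0, 0]' --fingers '[0, 0, 0]'

```text
time: 9.23
ee_pos: [0.6008, 0.0545, 0.0738]
orientation: [-0.001, -0.052, 0.999, -0.0]
wrist_force: [-4.5, -1.0, 5.6]
width: -0.0
grasp_force: 3.2
```

Request:
arm_command --pt "0 0 2" --pt "0 0 2" --pt "0 0 0" --spin '[0, 0, 0]' --fingers '[0, 0, 0]'

```text
time: 9.48
ee_pos: [0.601, 0.0545, 0.0718]
orientation: [-0.001, -0.052, 0.999, -0.0]
wrist_force: [-11.2, -1.1, 24.7]
width: -0.0001
grasp_force: 13.5
```

```bash
python3 -c "
from cell import robot,camera
from h import *
s=robot.get_state();where(s)
a=camera('top')['img'][105:280,160:330];b=camera('side')['img'][140:290,150:340]
a=cv2.resize(a,(420,432));b=cv2.resize(b,(380,300))
o=np.zeros((600,800,3),np.uint8);o[:432,:420]=a;o[:300,420:]=b
o[300:585,420:]=cv2.resize(camera('wrist')['img'],(380,285))
cv2.imwrite('pics/p5.png',o)"
```

```text
t 9.48 disp mm [ -85.6 -142.1] z 71.8 ytool vs disp deg -0.12 F [-11.2  -1.1  24.7] tilt -1.0
```

View pics/p5.png

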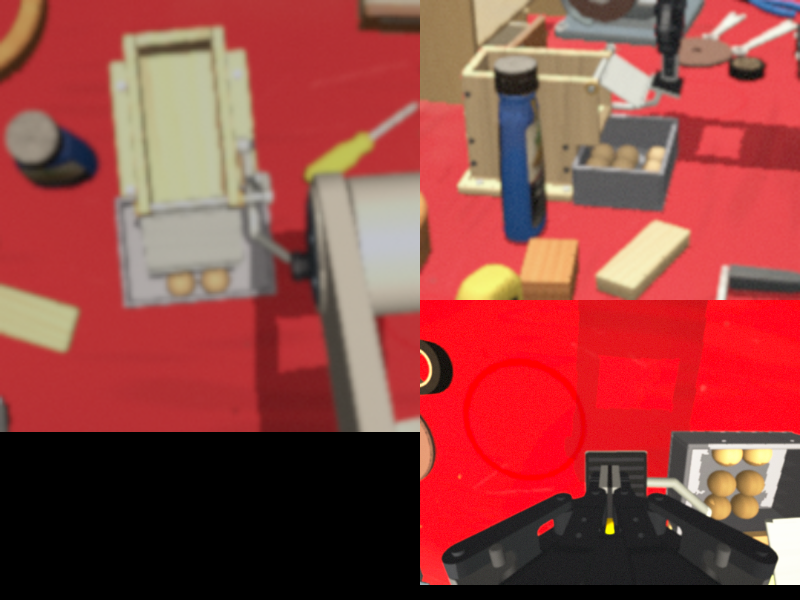

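The gate is fully open against its stop, the trough is empty, and all six balls lie in the tray. I'll hold briefly, then ease the lever up at about 36 mm/s.

Request:
arm_command --pt "0 0 0" --pt "0 0 0" --pt "0 0 -2" --pt "0 0 -3" --pt "0 0 -3" --pt "0 0 -3" --pt "0 0 -3" --pt "0 0 -3" --pt "0 0 -3" --pt "0 0 -3" --spin '[0, 0, 0, 0, 0, 0, 0, 0, 0, 0]' --fingers '[0, 0, 0, 0, 0, 0, 0, 0, 0, 0]'

```text
time: 10.47
ee_pos: [0.6016, 0.0546, 0.0935]
orientation: [0.0, -0.052, 0.999, -0.0]
wrist_force: [-1.4, -0.8, 5.0]
width: 0.0002
grasp_force: 2.6
```

Request:
arm_command --pt "-1 0 -3" --pt "0 0 -3" --pt "-1 0 -3" --pt "-1 0 -3" --pt "-1 0 -3" --pt "-1 0 -3" --pt "-1 0 -3" --pt "-1 0 -3" --pt "-1 0 -2" --pt "0 0 -2" --spin '[0, 0, 0, 0, 0, 0, 0, 0, 0, 0]' --fingers '[0, 0, 0, 0, 0, 0, 0, 0, 0, 0]'

```text
time: 11.3
ee_pos: [0.6105, 0.0556, 0.1217]
orientation: [0.001, -0.052, 0.999, 0.0]
wrist_force: [2.2, 0.7, 1.9]
width: -0.0003
grasp_force: 1.4
```

Request:
arm_command --pt "0 0 -2" --pt "0 0 -2" --pt "0 0 -2" --pt "0 0 -2" --pt "0 0 -2" --pt "0 0 -2" --pt "0 0 -2" --pt "0 0 -2" --pt "0 0 -2" --pt "0 0 0" --spin '[0, 0, 0, 0, 0, 0, 0, 0, 0, 0]' --fingers '[0, 0, 0, 0, 0, 0, 0, 0, 0, 0]'

```text
time: 12.13
ee_pos: [0.6095, 0.0554, 0.1395]
orientation: [-0.0, -0.052, 0.999, -0.0]
wrist_force: [-0.1, -0.4, 0.4]
width: -0.0
grasp_force: 0.0
```

Contact is lost and the gate should be shut. I'll retreat upward and check.

Request:
arm_command --pt "0 0 -15" --pt "0 0 -25" --pt "0 0 -25" --pt "0 0 -20" --pt "20 0 0" --pt "30 0 0" --pt "30 0 0" --pt "20 0 0" --pt "0 0 0" --pt "0 0 0" --spin '[0, 0, 0, 0, 0, 0, 0, 0, 0, 0]' --fingers '[0, 0, 0, 0, 0, 0, 0, 0, 0, 0]'

```text
time: 12.97
ee_pos: [0.5096, 0.0449, 0.2246]
orientation: [0.0, -0.052, 0.999, 0.0]
wrist_force: [0.3, -0.0, 0.6]
width: 0.0001
grasp_force: 0.0
```

```bash
python3 -c "
from cell import robot,camera
from h import *
s=robot.get_state();where(s)
a=camera('top')['img'][105:280,160:330];b=camera('side')['img'][140:290,150:340]
a=cv2.resize(a,(420,432));b=cv2.resize(b,(380,300))
o=np.zeros((600,800,3),np.uint8);o[:432,:420]=a;o[:300,420:]=b
o[300:585,420:]=cv2.resize(camera('wrist')['img'],(380,285))
cv2.imwrite('pics/p6.png',o)"
```

```text
t 12.97 disp mm [-177.6 -141.9] z 224.6 ytool vs disp deg -0.12 F [ 0.3 -0.   0.6] tilt -1.0
```

View pics/p6.png

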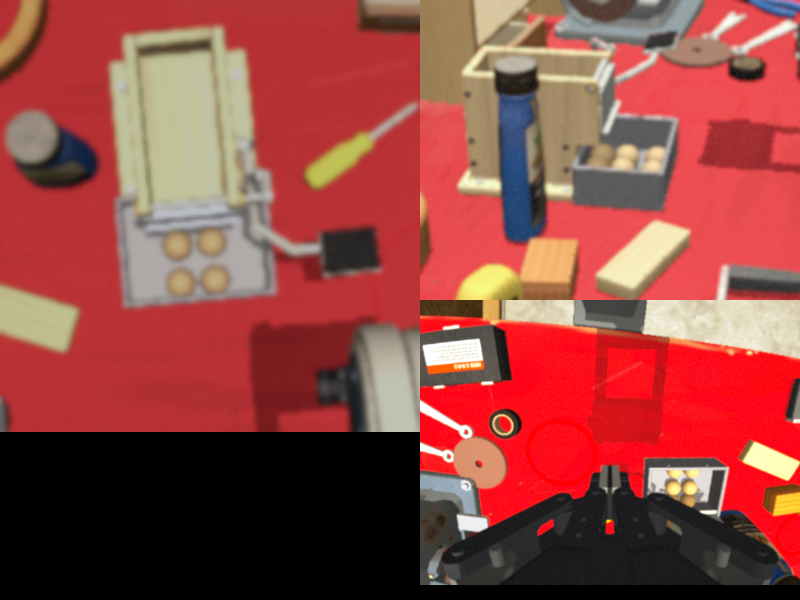

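The gate is shut, the tray is home, the balls are in it with the trough empty, and the arm is clear of everything.

```bash
python3 -c "
from cell import robot
print(robot.hand_in())"
```

```text
the job is handed in; nothing more can be done
None
```

The job is handed in at about 13 s of the allowed 51 s, with no verdict returned: the tray is home under the spout, all six balls are in it, and the gate was eased shut.

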